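Load a spray bottle into the labelling jig and send the carriage home

TASK

Set the slim spray bottle down into the leaning cradle on the jig's carriage, base against the foot ledge - lower it in, leaning as the cradle leans, rather than dropping it. Then slide the loaded carriage all the way along its rails to the stop beside the locking lever, and finally swing the locking lever fully down. Leave the wide bottle, the jar and the label roll where they are.

Things in the scene. Friction and masses are not known exactly. Their poses are not given: they have to be found in the camera images.
- spray_bottle: the slim amber spray bottle with a long narrow black cap, standing upright: 135 mm tall in all; body 40 mm diameter up to 84 mm, shoulder to 96 mm, cap 24 mm diameter from 96 to 135 mm (a thin metal collar, 27 mm, at its foot). About 0.14 kg. Origin: centre of its base; z along its axis towards the cap
- seat (a point): centre of the seated bottle's base in the plywood cradle (a trough on the carriage, its top leaning 35 deg away from the robot). z: up the leaning bottle axis; x: into the back plate; y: level, along the rails towards home. Back plate at x 20 mm, side walls at y +-25 mm, both 85 mm long in z; foot ledge at z 0, 62 mm wide, to x -22 mm. Open above and in front. 74 mm above table
- carriage_handle (a point): top centre of the carriage's upright round aluminium handle post: 16 mm diameter, 58 mm tall above the carriage plate (plate top 50 mm above the table), on the robot's side of the cradle, 60 mm from the seat in x and 20 mm back along the rails. Jig axes: y along the rails towards home. Moves with the carriage
- carriage (a joint): carriage position along its rails, m: 0 at the loading end, 0.170 against the home stop (the end beside the locking lever, to the robot's left). Grows along y of carriage_handle. About 2 N of friction; stays where it is left. Plate 180 mm by 120 mm (along the rails)
- lever_hinge (a point): middle of the locking lever's hinge axis, between two steel cheeks at the home end of the jig, 62 mm above the table (cheeks reach 75 mm). Jig axes: x along the hinge, away from the robot; y along the rails, pointing away from the carriage; z up
- lever (a joint): locking lever angle, rad: 0 = open, leaning 10 deg from vertical away from the carriage; grows as it swings over towards the carriage; 1.745 = fully down, level (hard stop). 130 mm long from the axis: steel bar 16 wide, 10 thick, then from 75 mm a black grip 24 wide, 16 thick. Stiff hinge, 0.1 N m, stays where left; push it over and down at the grip
- wide_bottle: bystander: amber bottle, wider than the spray bottle (58 mm diameter, 145 mm tall), black cap; origin at the centre of its base
- jar: bystander: squat amber jar, 64 mm diameter, 55 mm tall, black lid; origin at the centre of its base
- label_roll: bystander: white paper roll standing on its end, 76 mm diameter, 50 mm tall; origin at the centre of its underside

How it is judged:
By the outcome, as a careful person would: the job done as asked, in the order asked, and still so for the second after the job is handed in, with the robot touching nothing.
It also fails if it takes over 72 s, if anything falls off the work surface, if the arm or the gripper's body presses on something with over 40 N, if the wrist force passes 120 N, or if a joint passes its speed limit or range.

ROBOT

A 7-joint arm with a two-finger parallel gripper is mounted at the origin on the work surface. World frame = base frame: x ahead of the robot, y to its left, z up, the work surface at z = 0. Lengths are in mm, angles in rad, forces in N, time in s.
With the tool pointing down it reaches from about 425 to 875 mm from the base axis. Payload 9.9 kg.
Tool frame: the origin (TCP) lies midway between the tips of the shut fingers; the grasp point (between the pads) lies 19 mm behind it (env.grasp_offset is the distance from the TCP to the grasp point, in mm); z points along the fingers, y is the line along which they close (so a half turn about z gives the same grasp; the last joint's range is limited). The gripper opens to 85 mm and grips with 20 to 120 N. Pads are 22 mm wide; open, the fingers measure 114 mm over their backs; the gripper's body (76 mm by 85 mm) begins 54 mm behind the grasp point. The pads swing forward as they close: fully open they stand 13 mm farther back than shut.
Start: joints at [1.261, 0.576, 0.025, 1.437, -0.015, 1.129, -0.057], TCP at [151.127, -657.867, 207.289] pointing down, gripper open.
Joint ranges: [-2.76, 2.76], [-0.34, 2.15], [-1.52, 1.57], [0.19, 2.46], [-1.09, 4.23], [0.17, 1.99], [-2.82, 2.82]. Speed limits (rad/s): [2.22, 2.22, 3.01, 3.01, 3.14, 3.14, 3.14].

INTERFACE

Orientations are given as a unit quaternion [x, y, z, w].
In Python, from workcell import env gives the robot as it stands.
- The arm moves only by the tool apply_moves, never from a script. Its argument "commands" is one flat list of numbers, 7 for each row, row after row: the finger opening in mm, from 0 to 85.4, then the shift along the tool's x, y, z in units of 30 mm (1.0 is 30 mm), then the turn, a rotation vector about the tool's x, y, z in units of 6 degrees (1.0 is 6 degrees). A call has 1 to 10 rows; each row shifts and turns the commanded pose from where the row before left it, along the tool's axes as they then stand; what a row does not reach is not made up. A row lasts 1/10 s, in which the tool goes at most 50 mm and 8.59 degrees, less where a joint would pass 70% of its speed; a pose out of reach is approached as far as the arm can. A call is refused whole if a number of a shift passes 1 or a number of a turn 1, either way. A call with a gripper value outside its range is refused whole. The fingers move at their own pace and stop on an object; "force" is the grip in N (left out, the last holds). Time passes only in rows, so rows that do not move let the fingers close. It gives the time, the measured TCP pose, the force, the opening and the grip force at its end, in the units of the state.
- env.observe(): the state, without advancing time (a new reading comes with each control period).
- env.capture(name): name is "scene" or "top" or "wrist"; returns (picture, depth): 400x640x3 uint8, red, green, blue; 400x640 float32, mm along the optical axis (not along the pixel's ray), 0 where there is no reading.
- env.camera_model(name): a dict with "fx", "fy", "cx", "cy" (pixels), "extrinsics" (4x4, takes a point from world to camera coordinates). Camera axes: x right, y down, z forward; pixel columns grow to the right and rows downward; lengths in mm; the calibration is good to about 2 mm. The wrist camera is an equidistant fisheye: a pixel r from the principal point sees the ray r / f radians off the axis. A picture is of the moment at which its call begins: read the wrist's pose just before it. camera_model takes no time and is no camera call; for the wrist camera it gives the pose at the moment of the call.
- env.close_job(): hands the job in; it is judged then, once.
The state is a dict: "clock": time; "joint_positions": joint angles; "qvel": joint speeds; "joint_torque": joint torques, N m; "eef_pos": TCP position; "eef_rot": TCP orientation; "force": force on the tool from outside, world axes, zero at the start; "ft_torque": the same for the moment, N m; "opening": finger opening in mm; "finger_force": force on a finger pad.
Only numpy, scipy, OpenCV 4.12 (cv2) and the standard library are available. Lean on these libraries where they do the work, as an engineer would, in place of code of your own. Each camera call takes 0.05 s, during which the arm holds its last target. There are 200 camera calls.

## Working session

There is one attempt and no reset: what is moved stays moved. The work goes in short steps, Python scripts to look and compute and a tool call to move; the robot and the scene stay as the last step left them, time stands still between calls to the robot, and variables do not carry over. Pictures are saved under pics/ and viewed, at most 10 in all, crops included, and the job is handed in when it is done.

Besides the shell and the picture viewer there is one more tool, called after "Request:" as name(argument=value, ...) on one line, values as JSON. apply_moves: Moves the arm, as the interface text tells. Its arguments: {"type":"object","properties":{"commands":{"type":"array"},"force":{"type":"number"}},"required":["commands"]}

```bash
mkdir -p pics; ls
cat > h.py <<'E'
import numpy as np, cv2
from workcell import env
def cap(n,tag):
    m=env.camera_model(n); p,d=env.capture(n)
    np.savez(f'pics/{tag}.npz',p=p,d=d,E=m['extrinsics'],k=[m['fx'],m['fy'],m['cx'],m['cy']])
    cv2.imwrite(f'pics/{tag}.png',p[:,:,::-1]); return p,d
def world(tag,u,v,z=None):
    f=np.load(f'pics/{tag}.npz'); fx,fy,cx,cy=f['k']; E=f['E']; d=f['d']
    zz=d[int(v),int(u)] if z is None else z
    c=np.array([(u-cx)/fx*zz,(v-cy)/fy*zz,zz,1]); return (np.linalg.inv(E)@c)[:3]
def cloud(tag):
    f=np.load(f'pics/{tag}.npz'); fx,fy,cx,cy=f['k']; d=f['d']
    v,u=np.mgrid[:d.shape[0],:d.shape[1]]
    P=np.stack([(u-cx)/fx*d,(v-cy)/fy*d,d,np.ones_like(d)],-1)@np.linalg.inv(f['E']).T
    P[d==0]=np.nan; return P[...,:3],f['p']
E
python3 - <<'E'
from h import *
for n in('scene','top'): cap(n,n+'0'); m=env.camera_model(n); print(n,np.linalg.inv(m['extrinsics']).round(2),m['fx'])
s=env.observe(); print(s)
a=cv2.imread('pics/scene0.png');b=cv2.imread('pics/top0.png')
cv2.imwrite('pics/both.png',cv2.resize(np.vstack([a,b]),(480,600)))
E
```

```text
pics
scene [[-1.50000e-01  7.80000e-01 -6.00000e-01  1.10773e+03]
 [ 9.90000e-01  1.10000e-01 -1.00000e-01  3.56000e+00]
 [-1.00000e-02 -6.10000e-01 -7.90000e-01  7.81490e+02]
 [ 0.00000e+00  0.00000e+00  0.00000e+00  1.00000e+00]] 405.3271485722762
top [[-3.00000e-02 -9.90000e-01  1.50000e-01  4.07520e+02]
 [-1.00000e+00  3.00000e-02 -2.00000e-02 -6.24400e+01]
 [ 2.00000e-02 -1.50000e-01 -9.90000e-01  1.20476e+03]
 [ 0.00000e+00  0.00000e+00  0.00000e+00  1.00000e+00]] 396.1906325089369
{'clock': 0.1, 'joint_positions': array([ 1.26118072,  0.57647038,  0.02482458,  1.43781662, -0.01497375,
        1.1289749 , -0.05648654]), 'qvel': array([ 0.00088041, -0.00151606,  0.00277072, -0.00148062,  0.00038345,
        0.0009138 ,  0.00090278]), 'joint_torque': array([ 7.08424704e-03, -7.67301250e+01,  2.25837976e+00, -2.86604100e+01,
        1.59147300e-02,  8.54401529e-03, -1.20879230e-05]), 'eef_pos': array([ 151.04749037, -657.44195977,  206.51597726]), 'eef_rot': array([ 9.93628104e-01,  1.12705990e-01, -1.27093537e-04, -7.31531360e-04]), 'force': array([0.08818291, 0.7359416 , 0.01586237]), 'ft_torque': array([-0.00657347,  0.02246529,  0.04218302]), 'finger_force': 0.0, 'opening': 85.18475432577495}
```

View pics/scene0.png

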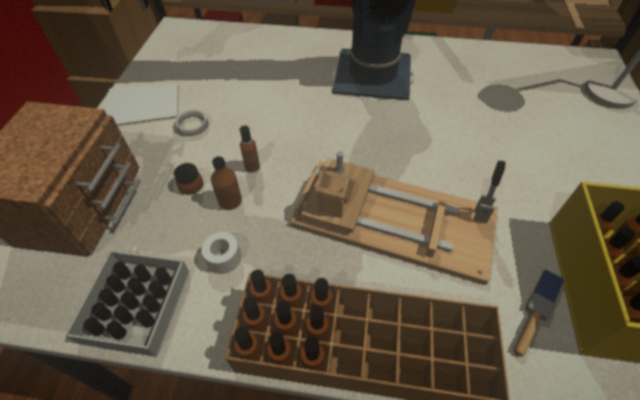

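View pics/top0.png

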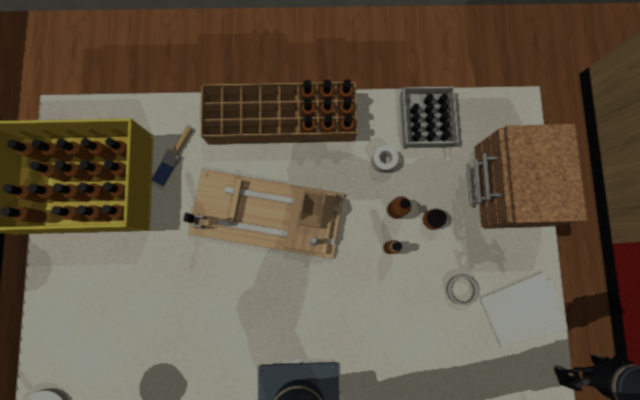

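The scene view shows the slim bottle at (250,148), the handle post at (340,160) and the lever at (495,185). In the top view they are at (393,247), (314,240) and (195,218). Next I'll enlarge the jig and measure.

Run:
```python
from h import *
a=cv2.imread('pics/scene0.png')[120:290,225:515]; b=cv2.imread('pics/top0.png')[165:265,180:420]
a=cv2.resize(a,None,fx=2.2,fy=2.2,interpolation=3); b=cv2.resize(b,(638,266),interpolation=3)
b=b[:220]
cv2.imwrite('pics/c1.png',np.vstack([a,b]))
print(a.shape)
P,p=cloud('scene0')
for u,v in [(340,155),(340,160),(340,170),(250,148),(247,130),(250,160),(228,183),(219,162),(300,212),(440,215),(498,165),(494,185),(485,210)]: print('s',u,v,P[v,u].round())
P,p=cloud('top0')
for u,v in [(314,240),(394,245),(389,248),(190,217),(205,220),(315,205),(270,205),(400,208)]: print('t',u,v,P[v,u].round())
# bottle cloud: points above table near spray bottle
for t in('scene0','top0'):
    P,p=cloud(t)
    m=(abs(P[...,0]-P[245,394,0] if t=='top0' else P[...,0]-P[148,250,0])<50)
```

```text
(374, 638, 3)
s 340 155 [468. -52. 109.]
s 340 160 [469. -51.  92.]
s 340 170 [467. -50.  56.]
s 250 148 [ 453. -270.   85.]
s 247 130 [ 445. -272.  135.]
s 250 160 [ 458. -275.   47.]
s 228 183 [ 572. -289.   91.]
s 219 162 [ 560. -302.  145.]
s 300 212 [ 578. -129.   21.]
s 440 215 [565. 181.  54.]
s 498 165 [529. 263. 190.]
s 494 185 [538. 271. 140.]
s 485 210 [546. 275.  65.]
t 314 240 [464. -56. 109.]
t 394 245 [ 443. -271.  135.]
t 389 248 [ 437. -266.   89.]
t 190 217 [528. 263. 177.]
t 205 220 [537. 268.  20.]
t 315 205 [563. -61.  95.]
t 270 205 [576.  74.  25.]
t 400 208 [ 546. -298.  114.]
```

View pics/c1.png

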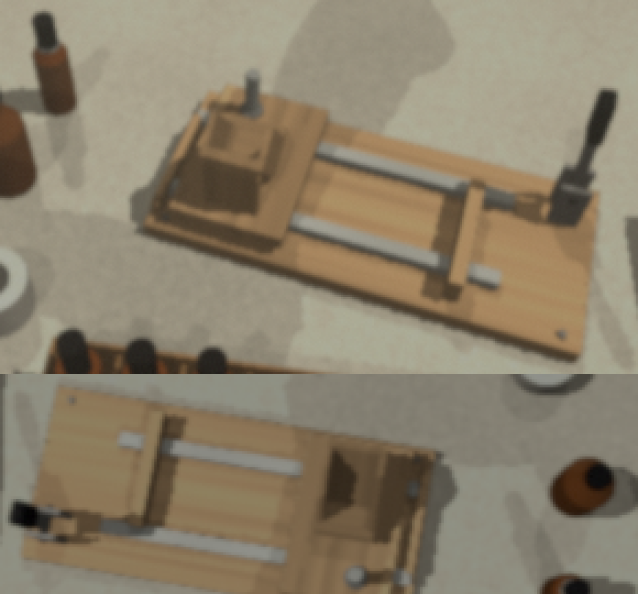

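The enlarged crop shows the cradle leaning away from the robot (+x) and the post nearest the robot. The lever leans left, away from the carriage. I'll fit the jig's yaw and the bottle's centre from the depth clouds.

Run:
```python
from h import *
A=np.vstack([cloud(t)[0].reshape(-1,3) for t in('scene0','top0')])
S=cloud('scene0')[0].reshape(-1,3);T=cloud('top0')[0].reshape(-1,3)
A=A[~np.isnan(A[:,0])]
def box(a,x0,x1,y0,y1,z0,z1): return a[(a[:,0]>x0)&(a[:,0]<x1)&(a[:,1]>y0)&(a[:,1]<y1)&(a[:,2]>z0)&(a[:,2]<z1)]
for nm,a in(('S',S),('T',T)):
    q=box(a,380,760,-150,320,46,53); q=q[q[:,1]<100]; print(nm,'plate',len(q),cv2.minAreaRect(q[:,:2].astype(np.float32)))
    q=box(a,380,760,-150,330,10,30); print('board',len(q),np.median(q[:,2]),cv2.minAreaRect(q[:,:2].astype(np.float32)))
    q=box(a,440,490,-75,-30,102,114); print('post top',len(q),q.mean(0), q.min(0),q.max(0))
    q=box(a,400,490,-310,-230,129,142); print('cap top',len(q),q.mean(0),q.min(0),q.max(0))
    q=box(a,400,500,-310,-230,10,80); print('body',len(q),q.min(0),q.max(0))
    q=box(a,500,560,220,300,80,215); print('lever',len(q));
    for z in range(80,210,15):
        w=q[(q[:,2]>=z)&(q[:,2]<z+15)]
        if len(w): print(w.mean(0).round(),len(w))
    q=box(a,500,570,220,320,66,79); print('cheek',len(q),q.mean(0),q.min(0),q.max(0))
```

```text
S plate 1772 ((524.4403686523438, -45.93017578125), (120.26155853271484, 182.37664794921875), 78.82684326171875)
board 9033 20.33302883084582 ((550.28759765625, 86.78498840332031), (440.3646545410156, 204.44871520996094), 78.54852294921875)
post top 35 [463.34378896 -53.49187702 107.08318564] [452.76588601 -59.47736038 102.09076115] [470.26253338 -47.19903656 110.54034328]
cap top 70 [ 441.05881362 -280.39098448  134.85575074] [ 427.4533775  -292.48627975  129.24539012] [ 450.58280257 -269.42613084  138.16043649]
body 303 [ 432.62633567 -300.45414349   10.39646887] [ 460.40443728 -261.11974199   79.70533635]
lever 349
[533. 275.  88.] 28
[533. 274. 102.] 28
[532. 273. 118.] 34
[534. 272. 131.] 18
[535. 269. 148.] 49
[535. 268. 162.] 53
[535. 267. 178.] 57
[528. 268. 190.] 82
cheek 131 [532.9102978  277.89601775  72.55997457] [508.81357745 261.27156428  66.01706061] [548.31772049 296.29672862  78.57996918]
T plate 1427 ((524.6162719726562, -54.08323669433594), (139.34486389160156, 179.41734313964844), 78.6988754272461)
board 5962 19.874810760806213 ((553.361083984375, 87.59661865234375), (439.4272155761719, 200.4496612548828), 78.72579956054688)
post top 23 [463.80488874 -52.02970395 108.76730056] [458.24317517 -58.69444521 105.92003878] [469.48942726 -44.84301003 111.68635   ]
cap top 62 [ 441.12574341 -279.45894066  134.77960532] [ 429.40729533 -290.91895092  129.89677295] [ 451.02105677 -268.41746628  139.03071084]
body 57 [ 422.72276546 -273.56839251   12.73422112] [ 459.75219271 -259.97392263   79.90435868]
lever 120
[528. 274.  88.] 8
[528. 273. 103.] 8
[529. 271. 119.] 7
[527. 269. 133.] 2
[528. 266. 149.] 11
[524. 266. 164.] 15
[527. 263. 178.] 12
[528. 269. 190.] 57
cheek 54 [528.12222938 278.17052494  74.58694936] [511.1849895  262.62832634  66.26731603] [548.39706783 297.39604942  78.43704068]
```

Request:
apply_moves(commands=[85,0,0,0,0,0,0.81,85,0,0,0,0,0,0.81,85,0,0,0,0,0,0.81,85,0,0,0,0,0,0.81,85,0,0,0,0,0,0.81,85,0.47,-0.95,0,0,0,0,85,0.47,-0.95,0,0,0,0,85,0.47,-0.95,0,0,0,0,85,0.47,-0.95,0,0,0,0,85,0.47,-0.95,0,0,0,0], force=40)

```text
clock: 1.1
eef_pos: [248.9, -530.7, 207.0]
eef_rot: [0.995, -0.099, -0.0, -0.0]
force: [0.8, -0.2, -0.0]
opening: 85.0
finger_force: 0.0
```

Request:
apply_moves(commands=[85,0.47,-0.95,0,0,0,0,85,0.47,-0.95,0,0,0,0,85,0.47,-0.95,0,0,0,0,85,0.47,-0.95,0,0,0,0,85,0.47,-0.95,0,0,0,0,85,0.47,-0.95,0,0,0,0,85,0.47,-0.95,0,0,0,0,85,0.47,-0.95,0,0,0,0,85,0.47,-0.95,0,0,0,0,85,0.4,-0.9,0,0,0,0])

```text
clock: 2.1
eef_pos: [441.1, -280.1, 207.1]
eef_rot: [0.995, -0.099, -0.0, -0.0]
force: [-0.2, 0.5, 0.0]
opening: 85.0
finger_force: 0.0
```

Request:
apply_moves(commands=[85,0,0,0.9,0,0,0,85,0,0,0.9,0,0,0,85,0,0,0.9,0,0,0,85,0,0,0.85,0,0,0,85,0,0,0,0,0,0,15,0,0,0,0,0,0,15,0,0,0,0,0,0,15,0,0,0,0,0,0,15,0,0,0,0,0,0,15,0,0,0,0,0,0], force=40)

```text
clock: 3.1
eef_pos: [441.1, -281.8, 101.9]
eef_rot: [0.995, -0.099, 0.001, 0.0]
force: [-0.5, 0.8, 6.6]
opening: 21.9
finger_force: 38.9
```

Run:
```python
from h import *
for n in('scene','wrist'): cap(n,n+'1')
a=cv2.imread('pics/scene1.png')[60:260,150:470]
cv2.imwrite('pics/c2.png',np.vstack([cv2.resize(a,(480,300),interpolation=3),cv2.resize(cv2.imread('pics/wrist1.png'),(480,300))]))
s=env.observe(); print(s['opening'],s['finger_force'],s['eef_pos'],s['force'])
```

```text
21.717995018328274 38.844528794288635 [ 441.02743331 -281.75022177  101.84208853] [0.04165345 0.47059831 6.54440894]
```

View pics/c2.png

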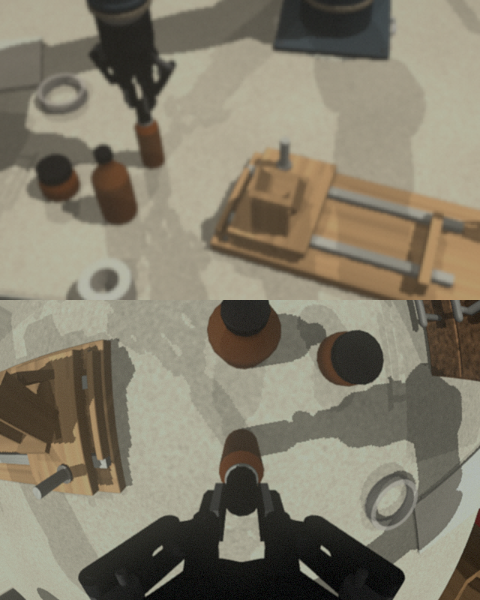

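The grip is on the cap (opening 21.7 mm, 39 N on the pads). In the wrist view the bottle is centred between the pads at (240,460), and the cradle is undisturbed. Next: lift, carry and lean.

Request:
apply_moves(commands=[15,0,0,-0.5,0,0,0,15,0,0,-1,0,0,0,15,0,0,-1,0,0,0,15,0,0,-1,0,0,0,15,0,0,-1,0,0,0,15,0,0,-1,0,0,0,15,0,0,-0.5,0,0,0,15,0.575,-0.913,0,0,0,0,15,0.575,-0.913,0,0,0,0,15,0.575,-0.913,0,0,0,0])

```text
clock: 4.2
eef_pos: [507.8, -210.4, 281.4]
eef_rot: [0.995, -0.099, 0.0, 0.0]
force: [-0.3, -0.6, -0.8]
opening: 21.7
finger_force: 39.3
```

Request:
apply_moves(commands=[15,0.575,-0.913,0,0,0,0,15,0.575,-0.913,0,0,0,0,15,0.575,-0.913,0,0,0,0,15,0.575,-0.913,0,0,0,0,15,0.575,-0.913,0,0,0,0,15,0.575,-0.913,0,0,0,0,15,0,0,0,0,-0.5,0,15,0,0,0,0,-0.83,0,15,0,0,0,0,-0.83,0,15,0,0,0,0,-0.83,0])

```text
clock: 5.2
eef_pos: [641.1, -70.3, 281.6]
eef_rot: [0.983, -0.098, -0.156, -0.016]
force: [1.3, 0.5, -1.1]
opening: 21.7
finger_force: 39.3
```

Request:
apply_moves(commands=[15,0,0,0,0,-0.83,0,15,0,0,0,0,-0.83,0,15,0,0,0,0,-0.83,0,15,0,0,0,0,-0.35,0,15,0,0,0,0,0,0])

```text
clock: 5.7
eef_pos: [620.3, -67.1, 261.0]
eef_rot: [0.953, -0.095, -0.287, -0.03]
force: [0.1, 0.9, -1.2]
opening: 21.9
finger_force: 39.4
```

```bash
cat >> h.py <<'E'
from scipy.spatial.transform import Rotation as Ro
a=np.deg2rad(-11.3); XJ=np.array([np.cos(a),np.sin(a),0]); YJ=np.array([-np.sin(a),np.cos(a),0]); Z=np.array([0,0,1.])
t=np.deg2rad(35); ZS=np.sin(t)*XJ+np.cos(t)*Z; XS=np.cos(t)*XJ-np.sin(t)*Z
def to(pos,Rt=None):
    s=env.observe(); R=Ro.from_quat(s['eef_rot']); print('pos',s['eef_pos'].round(1),'shift units',(R.inv().apply(np.array(pos)-s['eef_pos'])/30).round(3),'F',s['force'].round(1),'open',round(s['opening'],1))
    if Rt is not None: print('turn units',np.rad2deg((R.inv()*Ro.from_matrix(np.array(Rt))).as_rotvec()).round(2)/6)
RL=np.stack([np.cross(-YJ,-ZS),-YJ,-ZS],1)
E
python3 - <<'E'
from h import *
S=np.array([525.5,-45.5,74])
to(S+212*ZS-4*XS,RL)
for n in('scene','wrist','top'): cap(n,n+'2')
a=cv2.imread('pics/scene2.png')[60:260,220:540]
cv2.imwrite('pics/c3.png',np.vstack([cv2.resize(a,(480,300),interpolation=3),cv2.resize(cv2.imread('pics/wrist2.png'),(480,300))]))
# cradle cloud in seat frame, from first pictures
A=np.vstack([cloud(t)[0].reshape(-1,3) for t in('scene0','top0')]); A=A[~np.isnan(A[:,0])]-S
q=np.stack([A@XS,A@YJ,A@ZS],1)
q=q[(abs(q[:,0])<60)&(abs(q[:,1])<60)&(q[:,2]>20)&(q[:,2]<110)]
print(len(q),np.percentile(q,[1,50,99],axis=0).round(1))
w=q[(abs(q[:,1])<20)&(q[:,2]>30)&(q[:,2]<80)]; print('mid x',np.percentile(w[:,0],[5,25,50,75,95]).round(1))
w=q[(q[:,2]>76)]; print('top',len(w),np.percentile(w,[2,50,98],axis=0).round(1))
w=q[(q[:,0]<-2)&(q[:,2]>30)]; print('walls',np.histogram(w[:,1],bins=np.arange(-50,51,5)))
E
```

```text
pos [620.3 -67.1 261. ] shift units [ 0.789 -0.088 -0.082] F [ 0.1  0.9 -1.2] open 21.9
turn units [-0.02833333 -0.24333333 -0.015     ]
1300 [[-13.2 -30.1  21.3]
 [ 22.2   1.7  65.3]
 [ 58.9  30.9  87.3]]
mid x [20.  22.  34.6 47.  57.3]
top 417 [[-12.4 -30.8  77.2]
 [ 20.6   0.8  84.3]
 [ 29.6  30.7  87.4]]
walls (array([ 0,  0,  0,  5, 71,  8,  0,  0,  0,  0,  0,  0,  0,  0,  2, 42, 34,
        0,  0,  0]), array([-50, -45, -40, -35, -30, -25, -20, -15, -10,  -5,   0,   5,  10,
        15,  20,  25,  30,  35,  40,  45,  50]))
```

View pics/c3.png

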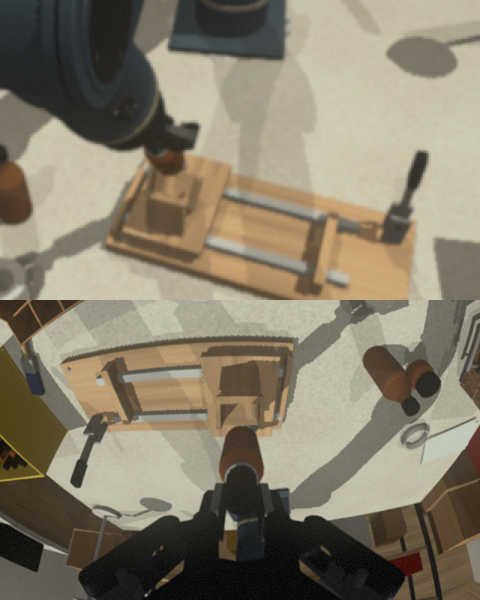

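Run:
```python
from h import *
s=env.observe(); print(s['joint_positions'].round(3), s['qvel'].round(3))
```

```text
[ 0.059  0.867  0.049  0.863 -0.103  1.988 -1.682] [-0.    -0.008  0.005 -0.009 -0.004 -0.002  0.002]
```

The depth in the seat frame confirms the pose: back plate at x≈20, walls at ±25, top at 85. The pictures show the bottle leaning above the cradle mouth. q6 sits at its limit up here, so I'll go down in front of the open trough, where it has margin, then finish the tilt.

Request:
apply_moves(commands=[15,0,0,0.5,0,0,0,15,0,-0.09,0.5,0,0,0,15,0,0,0.5,0,0,0,15,0,0,0.3,0,0,0,15,0,0,0,0,-0.24,0,15,0,0,0,0,0,0])

```text
clock: 6.45
eef_pos: [593.2, -58.5, 218.4]
eef_rot: [0.95, -0.095, -0.296, -0.031]
force: [-0.3, -0.1, -1.0]
opening: 21.4
finger_force: 39.4
```

Run:
```python
from h import *
S=np.array([525.5,-45.5,74])
to(S+152*ZS-4*XS,RL)
s=env.observe();d=s['eef_pos']-S; print(d@XS,d@YJ,d@ZS,s['joint_positions'].round(2))
```

```text
pos [593.2 -58.5 218.4] shift units [0.744 0.018 0.199] F [-0.3 -0.1 -1. ] open 21.4
turn units [-0.03833333 -0.06166667 -0.005     ]
-26.34721866565685 0.5284073060101515 157.82448588175757 [ 0.05  0.85  0.04  1.04 -0.1   1.86 -1.68]
```

Request:
apply_moves(commands=[15,0.37,0,0,0,-0.06,0,15,0.37,0,0,0,0,0,15,0,0,0,0,0,0,15,0,0,0.4,0,0,0,15,0,0,0.4,0,0,0,15,0,0,0.4,0,0,0,15,0,0,0.3,0,0,0,15,0,0,0.15,0,0,0,15,0,0,0,0,0,0])

```text
clock: 7.35
eef_pos: [582.9, -56.2, 164.4]
eef_rot: [0.949, -0.095, -0.3, -0.031]
force: [0.2, -0.4, -1.7]
opening: 21.8
finger_force: 39.5
```

Run:
```python
from h import *
S=np.array([525.5,-45.5,74])
to(S+102*ZS,RL)
s=env.observe();d=s['eef_pos']-S; f=s['force'];print(d@XS,d@YJ,d@ZS,'f',f@XS,f@YJ,f@ZS)
```

```text
pos [582.9 -56.2 164.4] shift units [0.133 0.025 0.184] F [ 0.2 -0.4 -1.7] open 21.8
turn units [-0.03666667  0.01       -0.00666667]
-3.9713071693679276 0.7355593096169479 107.52151634575364 f 1.185561194934158 -0.4032399914874939 -1.2187424134167233
```

Request:
apply_moves(commands=[15,0.1,0.02,0.06,0,0,0,15,0,0,0.06,0,0,0,15,0.03,0,0,0,0,0,15,0,0,0,0,0,0])

```text
clock: 7.75
eef_pos: [584.3, -57.2, 158.7]
eef_rot: [0.949, -0.095, -0.3, -0.031]
force: [-0.7, 0.2, -0.3]
opening: 22.0
finger_force: 39.4
```

Request:
apply_moves(commands=[15,0,0,0.04,0,0,0,15,0,0,0.03,0,0,0,15,0,0,0,0,0,0])

```text
clock: 8.05
eef_pos: [583.2, -56.9, 157.3]
eef_rot: [0.949, -0.095, -0.299, -0.031]
force: [1.1, -0.0, 1.0]
opening: 21.2
finger_force: 39.6
```

Run:
```python
from h import *
S=np.array([525.5,-45.5,74])
to(S+102*ZS,RL)
s=env.observe();d=s['eef_pos']-S; f=s['force'];print(d@XS,d@YJ,d@ZS,'f',f@XS,f@YJ,f@ZS)
```

```text
pos [583.2 -56.9 157.3] shift units [-0.014  0.006 -0.   ] F [ 1.1 -0.   1. ] open 21.2
turn units [-0.03833333  0.00333333 -0.00666667]
0.423866092033617 0.1722079656136931 101.99672772760975 f 0.32373019033424294 0.21296079279998592 1.4398638629799891
```

Request:
apply_moves(commands=[15,0,0,0.035,0,0,0,15,0,0,0,0,0,0,15,0,0,0,0,0,0])

```text
clock: 8.35
eef_pos: [583.4, -56.8, 157.1]
eef_rot: [0.949, -0.095, -0.298, -0.031]
force: [4.9, -0.6, 5.8]
opening: 22.0
finger_force: 40.2
```

Request:
apply_moves(commands=[15,0.03,0,0.035,0,0,0,15,0,0,0,0,0,0,15,0,0,0,0,0,0])

```text
clock: 8.65
eef_pos: [583.9, -56.8, 156.6]
eef_rot: [0.949, -0.095, -0.298, -0.032]
force: [6.6, -0.2, 12.0]
opening: 21.8
finger_force: 40.8
```

Run:
```python
from h import *
S=np.array([525.5,-45.5,74])
to(S+102*ZS,RL)
s=env.observe();d=s['eef_pos']-S; f=s['force'];print(d@XS,d@YJ,d@ZS,'f',f@XS,f@YJ,f@ZS)
```

```text
pos [583.9 -56.8 156.6] shift units [-0.044  0.013 -0.007] F [ 6.6 -0.2 12. ] open 21.8
turn units [-0.04333333 -0.02833333 -0.00333333]
1.3151741070422447 0.3887848700830854 101.80549355054431 f -1.5432011093178024 1.1283245754072222 13.628045935690928
```

Request:
apply_moves(commands=[15,0,0,-0.03,0,0,0,30,0,0,0,0,0,0,45,0,0,0,0,0,0,60,0,0,0,0,0,0,60,0,0,0,0,0,0,60,0,0,-0.3,0,0,0,60,0,0,-0.5,0,0,0,60,0,0,-0.5,0,0,0,60,0,0,-0.5,0,0,0,60,0,0,0,0,0,0])

```text
clock: 9.65
eef_pos: [614.8, -63.5, 201.2]
eef_rot: [0.949, -0.095, -0.298, -0.031]
force: [0.7, -0.3, -0.5]
opening: 59.7
finger_force: 0.0
```

Run:
```python
from h import *
S=np.array([525.5,-45.5,74])
to(S+155*ZS,RL)
for n in('scene','wrist'): cap(n,n+'3')
a=cv2.imread('pics/scene3.png')[100:250,260:500]
cv2.imwrite('pics/c4.png',np.vstack([cv2.resize(a,(480,300),interpolation=3),cv2.resize(cv2.imread('pics/wrist3.png'),(480,300))]))
```

```text
pos [614.8 -63.5 201.2] shift units [-0.057 -0.006  0.048] F [ 0.7 -0.3 -0.5] open 59.7
turn units [-0.04       -0.01833333 -0.00833333]
```

View pics/c4.png

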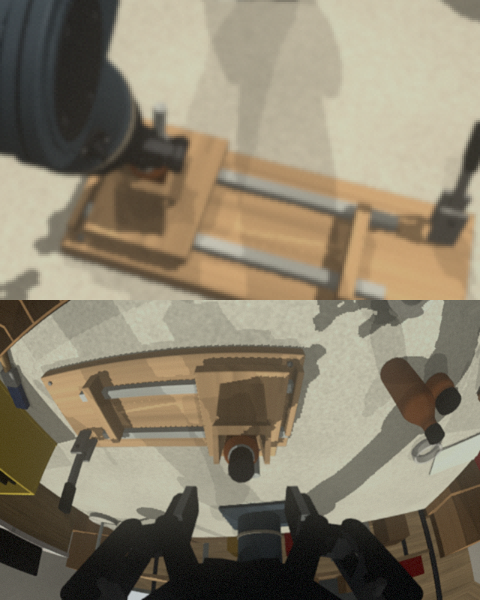

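The bottle is seated: in the wrist view its cap sits between the cradle walls at (240,462), and the fingers are clear. Now straighten up.

Request:
apply_moves(commands=[60,0,0,-0.5,0,0,0,60,0,0,0,0,0.97,0,60,0,0,0,0,0.97,0,60,0,0,0,0,0.97,0,60,0,0,0,0,0.97,0,60,0,0,0,0,0.97,0,60,0,0,0,0.04,0.97,0,60,0,0,-0.8,0,0,0,60,0,0,0,0,0,0])

```text
clock: 10.65
eef_pos: [621.3, -64.9, 238.6]
eef_rot: [0.995, -0.1, 0.001, -0.004]
force: [0.7, -0.3, 0.8]
opening: 60.0
finger_force: 0.0
```

Run:
```python
from h import *
to([463.5,-52.8,78],np.stack([XJ,-YJ,-Z],1))
```

```text
pos [621.3 -64.9 238.6] shift units [-5.239  0.69   5.346] F [ 0.7 -0.3  0.8] open 60.0
turn units [-0.07166667 -0.00333333 -0.02666667]
```

Request:
apply_moves(commands=[60,-0.87,0.115,0,0,0,0,60,-0.87,0.115,0,0,0,0,60,-0.87,0.115,0,0,0,0,60,-0.87,0.115,0,0,0,0,60,-0.87,0.115,0,0,0,0,60,-0.88,0.115,0,0,0,0,60,0,0,0.9,0,0,0,60,0,0,0.9,0,0,0,60,0,0,0.7,0,0,0,60,0,0,0,0,0,0])

```text
clock: 11.65
eef_pos: [462.1, -53.4, 159.0]
eef_rot: [0.995, -0.1, -0.003, -0.003]
force: [0.5, 0.1, -0.2]
opening: 60.1
finger_force: 0.0
```

Run:
```python
from h import *
to([463.5,-52.8,78],np.stack([XJ,-YJ,-Z],1))
p,d=cap('wrist','wrist4')
```

```text
pos [462.1 -53.4 159. ] shift units [ 0.062 -0.014  2.698] F [ 0.5  0.1 -0.2] open 60.1
turn units [-0.05833333  0.07166667 -0.02666667]
```

View pics/wrist4.png

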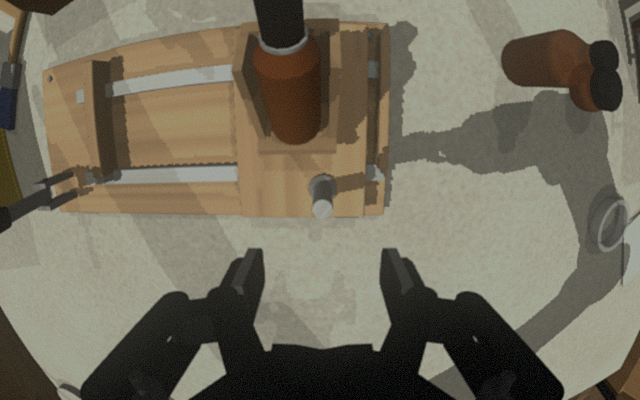

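The bottle rests on the foot ledge, cap at (280,20) and base at (295,138), with the post (322,205) midway between the fingers. Go down, grip gently and slide.

Request:
apply_moves(commands=[60,0.06,0,0.8,0,0,0,60,0,0,0.8,0,0,0,60,0,0,0.7,0,0,0,60,0,0,0.4,0,0,0,40,0,0,0,0,0,0,10,0,0,0,0,0,0,10,0,0,0,0,0,0,10,0,0,0,0,0,0,10,0,0,0,0,0,0], force=20)

```text
clock: 12.6
eef_pos: [466.5, -53.5, 81.4]
eef_rot: [0.995, -0.1, 0.0, -0.004]
force: [-0.7, -0.4, 6.7]
opening: 13.3
finger_force: 19.8
```

Request:
apply_moves(commands=[10,0,-0.08,0,0,0,0,10,0,-0.15,0,0,0,0,10,0,-0.22,0,0,0,0,10,0,-0.3,0,0,0,0,10,0,-0.3,0,0,0,0,10,0,-0.3,0,0,0,0,10,0,-0.3,0,0,0,0,10,0,-0.3,0,0,0,0,10,0,-0.3,0,0,0,0,10,0,-0.3,0,0,0,0])

```text
clock: 13.6
eef_pos: [481.4, 21.7, 81.5]
eef_rot: [0.995, -0.1, -0.0, -0.004]
force: [-0.1, -3.3, 5.0]
opening: 13.3
finger_force: 19.5
```

Request:
apply_moves(commands=[10,0,-0.3,0,0,0,0,10,0,-0.3,0,0,0,0,10,0,-0.3,0,0,0,0,10,0,-0.3,0,0,0,0,10,0,-0.3,0,0,0,0,10,0,-0.3,0,0,0,0,10,0,-0.3,0,0,0,0,10,0,-0.3,0,0,0,0,10,0,-0.2,0,0,0,0,10,0,-0.1,0,0,0,0])

```text
clock: 14.6
eef_pos: [497.2, 101.9, 81.5]
eef_rot: [0.995, -0.1, -0.001, -0.004]
force: [2.0, -1.8, 4.8]
opening: 13.6
finger_force: 19.5
```

Run:
```python
from h import *
to(np.array([463.5,-52.8,78])+170*YJ,np.stack([XJ,-YJ,-Z],1))
```

```text
pos [497.2 101.9  81.5] shift units [-0.093 -0.388  0.12 ] F [ 2.  -1.8  4.8] open 13.6
turn units [-0.07        0.02166667 -0.02166667]
```

Request:
apply_moves(commands=[10,0,-0.1,0,0,0,0,10,0,-0.1,0,0,0,0,10,0,-0.08,0,0,0,0,10,0,-0.07,0,0,0,0,10,0,0,0,0,0,0])

```text
clock: 15.1
eef_pos: [497.4, 103.4, 81.3]
eef_rot: [0.995, -0.103, -0.002, 0.001]
force: [-2.1, -25.6, 12.2]
opening: 13.5
finger_force: 21.7
```

Request:
apply_moves(commands=[10,0,-0.05,0,0,0,0,10,0,-0.03,0,0,0,0,10,0,0,0,0,0,0])

```text
clock: 15.4
eef_pos: [497.4, 103.5, 81.2]
eef_rot: [0.995, -0.104, -0.003, 0.002]
force: [-2.6, -33.3, 15.3]
opening: 13.8
finger_force: 22.6
```

The carriage stops after about 160 mm. I need to see whether it is at the stop or something else is blocking.

Request:
apply_moves(commands=[10,0,0.22,0,0,0,0,10,0,0,0,0,0,0])

```text
clock: 15.6
eef_pos: [497.4, 103.1, 81.4]
eef_rot: [0.995, -0.102, -0.002, -0.002]
force: [0.0, -14.1, 8.0]
opening: 13.5
finger_force: 20.5
```

Run:
```python
from h import *
for n in('scene','top','wrist'): cap(n,n+'5')
a=cv2.imread('pics/scene5.png')[110:290,290:530];b=cv2.imread('pics/top5.png')[160:270,180:350]
cv2.imwrite('pics/c5.png',np.hstack([np.vstack([cv2.resize(a,(400,300),interpolation=3),cv2.resize(cv2.imread('pics/wrist5.png'),(400,300))]),np.vstack([cv2.resize(b,(400,300),interpolation=3),np.zeros((300,400,3),np.uint8)])]))
to(np.array([463.5,-52.8,78])+170*YJ)
S=np.array([525.5,-45.5,0])
for t in ('scene0','top0','scene5','top5'):
    A=cloud(t)[0].reshape(-1,3); A=A[~np.isnan(A[:,0])]-S; q=np.stack([A@XJ,A@YJ,A[:,2]],1)
    w=q[(q[:,2]>46)&(q[:,2]<54)&(abs(q[:,0])<95)&(q[:,1]>-90)&(q[:,1]<300)]
    print(t,np.histogram(w[:,1],bins=np.arange(-90,301,10))[0])
```

```text
pos [497.4 103.1  81.4] shift units [-0.093 -0.348  0.114] F [  0.2 -14.8   8.9] open 13.6
scene0 [  0   0  11 188 160  90  45  65  89  89  93 170 271 278 273   0   0   0
   0   0   0   0   0   0   0   0   0   0   0   0   2 133  73   0   0   0
   0   0   0]
top0 [  0   1   0 165 194 193  66  61  77  78  80  78 113 192 193  20   0   0
   0   0   0   0   0   0   0   0   0   0   0   0   0  87  72   0   0   0
   0   0   0]
scene5 [  0   0   0   0   0   0   0   0   0   0   0   0   0   0   0   0   0   0
  23 289 292 218  52  58  90  98  99 117 264 306 285 121  69   0   0   0
   0   0   0]
top5 [  0   1   0   0   0   0   0   0   0   0   0   0   0   0   0   0   0   0
   0 155 161 162  73   5   2   3   0   0   1   4  13   8  13   0   0   0
   0   0   0]
```

View pics/c5.png

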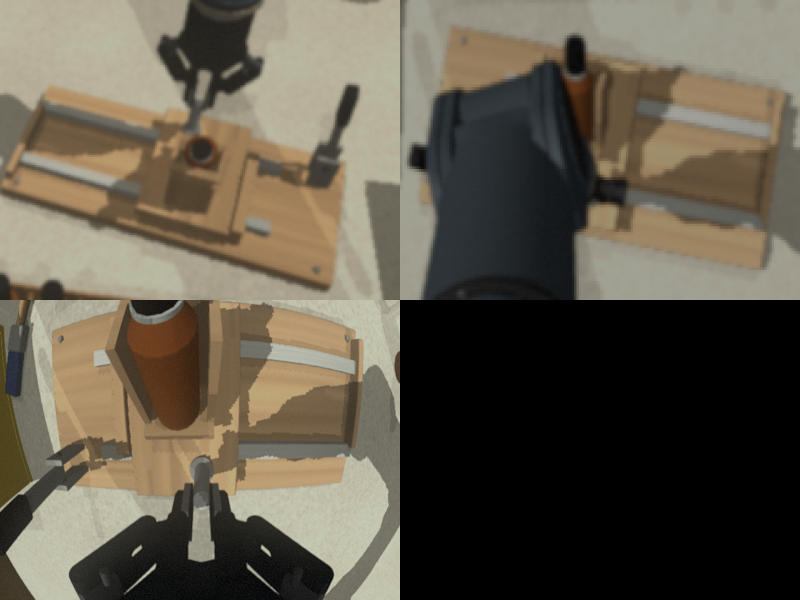

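The plate now butts against the stop bar with no gap. The depth showed a 160 mm gap at the start, so the carriage is home. Release the post and rise, then re-measure the lever.

Request:
apply_moves(commands=[25,0,0,0,0,0,0,45,0,0,0,0,0,0,45,0,0,0,0,0,0,45,0,0,-0.5,0,0,0,45,0,0,-0.9,0,0,0,45,0,0,-0.9,0,0,0,20,0,0,-0.9,0,0,0,0,0,0,-0.9,0,0,0,0,0,0,-0.9,0,0,0,0,0,0,-0.9,0,0,0])

```text
clock: 16.75
eef_pos: [497.9, 106.4, 259.5]
eef_rot: [0.995, -0.1, -0.001, -0.004]
force: [0.7, -0.1, -0.7]
opening: 0.2
finger_force: 0.0
```

Run:
```python
from h import *
H=np.array([528.5,279.5,62.])
for t in ('scene0','top0','scene5'):
    A=cloud(t)[0].reshape(-1,3); A=A[~np.isnan(A[:,0])]-H; q=np.stack([A@XJ,A@YJ,A[:,2]],1)
    q=q[(abs(q[:,0])<30)&(abs(q[:,1])<60)&(q[:,2]<145)]
    for lo,hi in((2,16),(20,40),(40,70),(80,100),(100,120),(120,140)):
        w=q[(q[:,2]>lo)&(q[:,2]<hi)]
        if len(w)>3: print(t,lo,hi,len(w),np.percentile(w,[5,50,95],axis=0)[:,:2].round().tolist(),w[:,2].max().round())
to(H+70*YJ+[0,0,200],np.stack([XJ,-YJ,-Z],1))
```

```text
scene0 2 16 145 [[-16.0, -15.0], [12.0, -1.0], [17.0, 14.0]] 16.0
scene0 20 40 40 [[-3.0, -8.0], [6.0, -3.0], [8.0, 1.0]] 39.0
scene0 40 70 58 [[-6.0, -10.0], [6.0, -6.0], [8.0, -1.0]] 69.0
scene0 80 100 71 [[-4.0, -16.0], [10.0, -10.0], [12.0, -2.0]] 100.0
scene0 100 120 67 [[-1.0, -17.0], [10.0, -12.0], [12.0, -3.0]] 120.0
scene0 120 140 98 [[-9.0, -18.0], [4.0, -11.0], [11.0, -4.0]] 132.0
top0 2 16 58 [[-15.0, -13.0], [-2.0, -3.0], [18.0, 12.0]] 16.0
top0 20 40 12 [[-6.0, -7.0], [0.0, -6.0], [8.0, -4.0]] 40.0
top0 40 70 12 [[-5.0, -9.0], [1.0, -8.0], [8.0, -6.0]] 65.0
top0 80 100 15 [[-8.0, -15.0], [0.0, -14.0], [12.0, -12.0]] 99.0
top0 100 120 20 [[-10.0, -16.0], [-1.0, -15.0], [10.0, -11.0]] 120.0
top0 120 140 59 [[-9.0, -17.0], [1.0, -10.0], [12.0, -3.0]] 132.0
scene5 2 16 147 [[-15.0, -15.0], [12.0, -2.0], [17.0, 14.0]] 16.0
scene5 20 40 38 [[-2.0, -8.0], [6.0, -4.0], [9.0, 2.0]] 40.0
scene5 40 70 60 [[-3.0, -10.0], [6.0, -6.0], [8.0, -1.0]] 69.0
scene5 80 100 67 [[-5.0, -16.0], [10.0, -10.0], [12.0, -1.0]] 100.0
scene5 100 120 72 [[0.0, -18.0], [10.0, -11.0], [12.0, -3.0]] 120.0
scene5 120 140 98 [[-9.0, -18.0], [5.0, -11.0], [12.0, -4.0]] 132.0
pos [497.9 106.4 259.5] shift units [-0.15  -8.192 -0.024] F [ 0.7 -0.1 -0.7] open 0.2
turn units [-0.06833333  0.03       -0.02166667]
```

The lever stands about 4.5° over already, hinge position confirmed. Cross over above it, go down behind it, then push.

Request:
apply_moves(commands=[0,-0.1,-0.93,0,0,0,0,0,0,-0.93,0,0,0,0,0,0,-0.93,0,0,0,0,0,0,-0.93,0,0,0,0,0,0,-0.93,0,0,0,0,0,0,-0.93,0,0,0,0,0,0,-0.93,0,0,0,0,0,0,-0.93,0,0,0,0,0,0,0,0,0,0,0,0,0,0,0,0,0,0])

```text
clock: 17.75
eef_pos: [539.2, 325.9, 259.3]
eef_rot: [0.995, -0.099, -0.002, -0.003]
force: [-0.5, 0.2, 0.1]
opening: 0.0
finger_force: 0.0
```

Request:
apply_moves(commands=[0,0,0,0.85,0,0,0,0,0,0,0.85,0,0,0,0,0,0,0.85,0,0,0,0,0,0,0.85,0,0,0,0,0,0,0,0,0,0])

```text
clock: 18.25
eef_pos: [537.9, 323.6, 155.0]
eef_rot: [0.995, -0.1, -0.003, -0.001]
force: [-0.6, 0.2, -0.3]
opening: 0.1
finger_force: 0.0
```

Run:
```python
from h import *
H=np.array([528.5,279.5,62.])
s=env.observe();d=s['eef_pos']-H;print((d@XJ).round(1),(d@YJ).round(1),d[2].round(1),s['force'].round(1),s['joint_positions'].round(2))
pr=np.array([d@YJ,d[2]])
for ph in np.arange(5,91,8.5):
    r=np.deg2rad(ph); p=np.array([-100*np.sin(r)+8*np.cos(r)+14.5,100*np.cos(r)+8*np.sin(r)])
    dd=(p-pr)/30; print(round(ph,1),p.round(1),'tool y %.2f z %.2f'%(-dd[0],-dd[1])); pr=p
```

```text
0.5 45.1 93.0 [-0.6  0.2 -0.3] [-0.63  0.55  0.02  1.64 -0.02  0.96 -2.37]
5.0 [ 13.8 100.3] tool y 1.05 z -0.24
13.5 [-1.1 99.1] tool y 0.49 z 0.04
22.0 [-15.5  95.7] tool y 0.48 z 0.11
30.5 [-29.4  90.2] tool y 0.46 z 0.18
39.0 [-42.2  82.7] tool y 0.43 z 0.25
47.5 [-53.8  73.5] tool y 0.39 z 0.31
56.0 [-63.9  62.6] tool y 0.34 z 0.36
64.5 [-72.3  50.3] tool y 0.28 z 0.41
73.0 [-78.8  36.9] tool y 0.22 z 0.45
81.5 [-83.2  22.7] tool y 0.15 z 0.47
90.0 [-85.5   8. ] tool y 0.08 z 0.49
```

Request:
apply_moves(commands=[0,0,0.53,-0.12,0,0,0,0,0,0.52,-0.12,0,0,0,0,0,0.49,0.04,0,0,0,0,0,0.48,0.11,0,0,0,0,0,0.46,0.18,0,0,0,0,0,0.43,0.25,0,0,0,0,0,0.39,0.31,0,0,0,0,0,0.34,0.36,0,0,0,0,0,0.28,0.41,0,0,0,0,0,0.22,0.45,0,0,0])

```text
clock: 19.25
eef_pos: [514.8, 203.0, 100.8]
eef_rot: [0.995, -0.1, -0.001, -0.004]
force: [0.2, 0.3, 1.7]
opening: 0.6
finger_force: 0.4
```

Request:
apply_moves(commands=[0,0,0.15,0.4,0,0,0,0,0,0.08,0.3,0,0,0,0,0,0,0.15,0,0,0,0,0,0,0.1,0,0,0,0,0,0,0,0,0,0])

```text
clock: 19.75
eef_pos: [513.5, 198.3, 72.4]
eef_rot: [0.995, -0.1, -0.001, -0.004]
force: [-0.6, -0.2, -0.4]
opening: -0.1
finger_force: 0.0
```

Request:
apply_moves(commands=[0,0,0,0.08,0,0,0,0,0,0,0.06,0,0,0,0,0,0,0,0,0,0])

```text
clock: 20.05
eef_pos: [513.6, 198.3, 68.3]
eef_rot: [0.995, -0.1, -0.001, -0.004]
force: [-0.1, -0.2, 0.3]
opening: 0.2
finger_force: 0.0
```

Request:
apply_moves(commands=[0,0,0,0.05,0,0,0,0,0,0,0.05,0,0,0,0,0,0,0,0,0,0])

```text
clock: 20.35
eef_pos: [513.5, 198.1, 65.2]
eef_rot: [0.995, -0.1, -0.001, -0.004]
force: [-0.8, 0.8, -0.2]
opening: -0.2
finger_force: 0.0
```

No contact force at the level height, so I'll look.

Run:
```python
from h import *
for n in('scene','wrist'): cap(n,n+'6')
a=cv2.imread('pics/scene6.png')[110:290,290:530]
cv2.imwrite('pics/c6.png',np.vstack([cv2.resize(a,(400,300),interpolation=3),cv2.resize(cv2.imread('pics/wrist6.png')[150:,:400],(480,300))[:, :400]]))
H=np.array([528.5,279.5,62.])
A=cloud('scene6')[0].reshape(-1,3); A=A[~np.isnan(A[:,0])]-H; q=np.stack([A@XJ,A@YJ,A[:,2]],1)
for lo in range(-140,40,15):
    w=q[(abs(q[:,0])<13)&(q[:,1]>lo)&(q[:,1]<lo+15)]; print(lo,len(w),np.percentile(w[:,2],[5,50,95]).round() if len(w) else '')
```

```text
-140 358 [-12. 132. 429.]
-125 397 [-12.  95. 262.]
-110 262 [-12.  60. 419.]
-95 308 [ 19.  78. 435.]
-80 324 [-30.  81. 434.]
-65 496 [-29. 135. 438.]
-50 690 [-42. 292. 440.]
-35 369 [-42. 121. 430.]
-20 108 [-42.   6.  15.]
-5 53 [-6.  7. 14.]
10 43 [-44. -40.  13.]
25 42 [-60. -42. -39.]
```

View pics/c6.png

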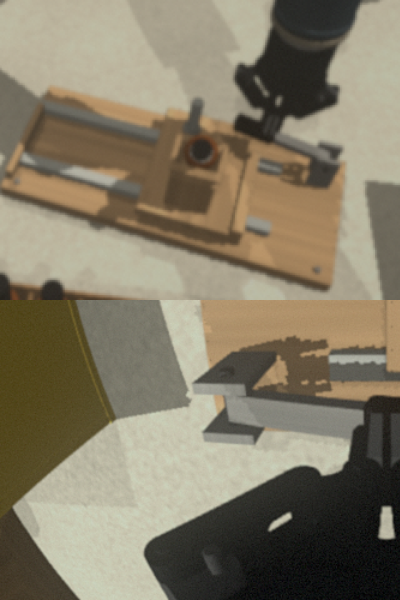

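Request:
apply_moves(commands=[0,0,0,0.05,0,0,0,0,0,0,0.05,0,0,0,0,0,0,0,0,0,0])

```text
clock: 20.75
eef_pos: [513.5, 198.1, 62.1]
eef_rot: [0.995, -0.1, -0.001, -0.004]
force: [-0.3, -1.0, -0.4]
opening: -0.2
finger_force: 0.0
```

Run:
```python
from h import *
H=np.array([528.5,279.5,62.])
f=np.load('pics/wrist6.npz'); print(f['k'])
s=env.observe(); print(s['force'].round(1),s['eef_pos'].round(1))
fx,fy,cx,cy=f['k']; d=f['d']; v,u=np.mgrid[:400,:640]; r=np.hypot(u-cx,v-cy); th=r/fx
k=np.tan(th)/np.maximum(r,1e-6)
P=np.stack([(u-cx)*k*d,(v-cy)*k*d,d,np.ones_like(d)],-1)@np.linalg.inv(f['E']).T
for (uu,vv) in [(200,285),(230,290),(260,292),(290,294),(170,230),(190,230),(175,280)]:
    q=P[vv,uu,:3]-H; print(uu,vv,d[vv,uu],(q@XJ).round(1),(q@YJ).round(1),q[2].round(1))
b=P[...,:3]-H; X,Y,ZZ=b@XJ,b@YJ,b[...,2]
for lo in range(-60,10,10):
    m=(abs(X)<7)&(Y>lo)&(Y<lo+10)&(ZZ>-30)&(ZZ<70)&(d>0); print(lo,m.sum(),np.percentile(ZZ[m],[10,50,90]).round(1) if m.sum() else '')
```

```text
[309.70691629 309.70691629 321.75476006 199.23936579]
[-0.3 -1.  -0.4] [513.5 198.1  62.1]
200 285 271.5592 -79.2 31.6 -62.0
230 290 273.3362 -83.2 1.8 -62.8
260 292 110.95316 15.3 -62.3 75.2
290 294 110.39198 15.2 -73.7 75.8
170 230 254.1981 -22.4 51.7 -62.3
190 230 178.48657 9.3 -3.8 6.6
175 280 271.84387 -76.5 58.8 -63.0
-60 351 [14.9 16.  17.1]
-50 320 [13.1 14.1 15.1]
-40 296 [11.  12.  13.1]
-30 274 [ 8.9  9.9 11. ]
-20 255 [6.8 7.8 8.9]
-10 224 [4.7 5.8 6.8]
0 22 [2.6 2.9 3.8]
```

```bash
cat >> h.py <<'E'
H=np.array([528.5,279.5,62.])
def wcloud(tag):
    f=np.load(f'pics/{tag}.npz'); fx,fy,cx,cy=f['k']; d=f['d']; v,u=np.mgrid[:400,:640]; r=np.hypot(u-cx,v-cy); k=np.tan(r/fx)/np.maximum(r,1e-6)
    P=np.stack([(u-cx)*k*d,(v-cy)*k*d,d,np.ones_like(d)],-1)@np.linalg.inv(f['E']).T; P[d==0]=np.nan; return P[...,:3],f['p']
def inH(P): b=P-H; return np.stack([b@XJ,b@YJ,b[...,2]],-1)
E
python3 - <<'E'
from h import *
for n in ('wrist','scene','top'): cap(n,n+'7')
for t,c in (('wrist7',wcloud),('scene7',cloud)):
    q=inH(c(t)[0]).reshape(-1,3); q=q[~np.isnan(q[:,0])]
    print(t)
    for lo in range(-140,-40,10):
        row=[]
        for x in range(-36,40,8):
            w=q[(q[:,0]>x)&(q[:,0]<x+8)&(q[:,1]>lo)&(q[:,1]<lo+10)&(q[:,2]<150)]
            row.append('%4.0f/%-4.0f'%(np.percentile(w[:,2],10),np.percentile(w[:,2],90)) if len(w) else '   .     ')
        print(lo,*row)
E
```

```text
wrist7
-140    .         .         .       -12/-11   -13/-11   -12/119   -11/115   -13/-11   -13/-11   -13/24  
-130    .         .         .        29/100    27/102   -11/115    17/108   -13/-11   -13/-11   -13/-11 
-120    .         .         .        28/90     27/93    -12/94     18/119   -13/-11   -13/-11   -13/-11 
-110    .         .         .       -42/27    -13/81    -12/80    -12/115   -12/124   -14/-11   -14/-11 
-100    .         .         .       -43/-41   -43/-41   -30/52     23/113    42/123    -9/-7     -9/-7  
-90    .         .         .       -42/78    -42/73    -30/89     30/115   -42/97    -43/-8    -43/-8  
-80    .         .       -42/-41   -43/-41   -43/18    -30/52     15/112    92/124   -43/-41   -43/-41 
-70    .         .       -43/-42   -43/81    -42/81    -30/81    -30/118   -42/124   -43/-41   -43/-41 
-60    .         .       -43/-42   -42/91     13/95    -30/96     70/120   -43/-39   -43/-41   -43/-41 
-50    .         .         .       -42/100   -42/102     7/117    81/110   -43/-41   -43/-41   -43/-41 
scene7
-140  -13/-12   -13/-10   -13/78    -13/1
[... 302 characters left out ...]
1/73    -13/80    -12/81    -11/127   -13/132   -13/127   -14/-10   -14/-9  
-100  -43/-41   -43/-40   -44/-40    -2/61     24/76     17/77     29/130   -11/128   -10/-6    -14/-6  
-90  -43/-42   -43/-40   -43/-40    61/76     61/73     18/119    -5/117   -10/-6     -9/-8     -9/-7  
-80  -43/-41   -43/-41   -43/-40   -43/79    -30/22    -27/108   -34/128   -42/128   -43/-40   -44/-40 
-70  -43/-42   -43/-41   -43/-40   -42/81    -30/80    -30/124   -39/130   -43/129   -43/-40   -43/-41 
-60  -43/-41   -43/-42   -44/-39    14/90    -30/86    -29/135   -39/125   -43/-40   -43/-40   -44/-41 
-50  -43/-41   -42/-40   -43/-39   -42/103   -42/114     6/138   -43/98    -43/-40   -43/-40   -43/-40
```

Run:
```python
from h import *
for t in ('wrist6','wrist7'):
    q=inH(wcloud(t)[0]).reshape(-1,3); q=q[~np.isnan(q[:,0])]
    for lo in (-60,-50,-30,-10): 
        w=q[(abs(q[:,0])<6)&(q[:,1]>lo)&(q[:,1]<lo+10)&(q[:,2]>-20)&(q[:,2]<40)]; print(t,lo,len(w),np.median(w[:,2]).round(1))
    w=q[(abs(q[:,0])<12)&(q[:,1]<-105)&(q[:,1]>-135)&(q[:,2]>5)&(q[:,2]<45)]; print('tip',len(w),np.percentile(w,[5,50,95],axis=0).round(1))
# finger points: lowest points near TCP
    w=q[(abs(q[:,0]-1)<14)&(q[:,1]>-100)&(q[:,1]<-66)]; h=np.histogram(w[:,2],bins=np.arange(-50,130,10)); print(h[0],h[1][0])
s=env.observe(); print(inH(s['eef_pos']),s['eef_rot'])
```

```text
wrist6 -60 301 16.1
wrist6 -50 294 14.1
wrist6 -30 250 9.9
wrist6 -10 197 5.9
tip 1468 [[  -7.1 -126.1   29.4]
 [   2.7 -116.    31.7]
 [  11.3 -106.1   33.7]]
[ 575  306  261    0    0    6  557  709  353  625  662  702 1085  503
  163  661 1204] -50
wrist7 -60 310 14.3
wrist7 -50 293 12.6
wrist7 -30 262 9.1
wrist7 -10 206 5.7
tip 1503 [[  -7.2 -126.9   25.8]
 [   2.7 -116.4   27.9]
 [  11.2 -106.1   29.7]]
[ 558  320  243    0    0   37  750  506  506  629  619  787 1103  329
  238  879 1140] -50
[  1.25818256 -82.69102969   0.31468388] [ 9.94983510e-01 -9.99705774e-02 -9.59068084e-04 -3.57479053e-03]
```

Run:
```python
from h import *
for t,c in (('wrist7',wcloud),('scene7',cloud),('top7',cloud)):
    q=inH(c(t)[0]).reshape(-1,3); q=q[~np.isnan(q[:,0])]
    for z in range(0,60,10):
        w=q[(abs(q[:,0])<45)&(q[:,1]>-125)&(q[:,1]<-62)&(q[:,2]>z)&(q[:,2]<z+10)]
        if len(w)>5: print(t,z,len(w),np.percentile(w,[3,50,97],axis=0)[:,:2].round().tolist())
P,p=wcloud('wrist7'); b=cv2.imread('pics/wrist7.png')
cv2.imwrite('pics/c7.png',np.hstack([cv2.resize(b[180:400,150:450],(500,367),interpolation=3),cv2.resize(cv2.imread('pics/scene7.png')[150:230,420:520],(300,367),interpolation=3)]))
```

```text
wrist7 0 56 [[9.0, -81.0], [10.0, -68.0], [13.0, -62.0]]
wrist7 10 1123 [[-4.0, -118.0], [10.0, -74.0], [14.0, -63.0]]
wrist7 20 2535 [[-7.0, -124.0], [8.0, -110.0], [14.0, -81.0]]
wrist7 30 528 [[8.0, -123.0], [13.0, -86.0], [14.0, -73.0]]
wrist7 40 630 [[9.0, -98.0], [13.0, -85.0], [14.0, -72.0]]
wrist7 50 619 [[9.0, -98.0], [14.0, -85.0], [15.0, -72.0]]
scene7 0 8 [[5.0, -87.0], [7.0, -72.0], [11.0, -64.0]]
scene7 10 90 [[-6.0, -118.0], [9.0, -79.0], [12.0, -63.0]]
scene7 20 158 [[-10.0, -124.0], [6.0, -107.0], [12.0, -78.0]]
scene7 30 46 [[-6.0, -123.0], [9.0, -87.0], [13.0, -73.0]]
scene7 40 45 [[3.0, -97.0], [7.0, -84.0], [12.0, -72.0]]
scene7 50 40 [[-4.0, -97.0], [10.0, -85.0], [13.0, -71.0]]
top7 20 15 [[-10.0, -123.0], [-9.0, -107.0], [-6.0, -86.0]]
```

View pics/c7.png

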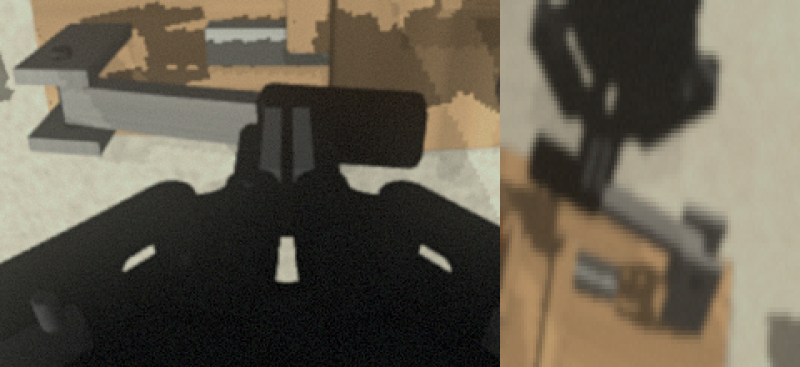

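The picture shows the fingertips resting on the lever's grip, bar running from the cheeks (60,100) to the grip (420,130), and the lever about 10° above level. The physical tips end higher than I assumed, so I'll keep pressing down.

Request:
apply_moves(commands=[0,0,0,0.1,0,0,0,0,0,0,0.1,0,0,0,0,0,0,0.1,0,0,0,0,0,0,0.05,0,0,0,0,0,0,0,0,0,0])

```text
clock: 21.4
eef_pos: [513.3, 198.2, 51.5]
eef_rot: [0.995, -0.1, -0.001, -0.003]
force: [0.9, 0.5, -0.0]
opening: -0.1
finger_force: 0.0
```

Request:
apply_moves(commands=[0,0,0,0.05,0,0,0,0,0,0,0.05,0,0,0,0,0,0,0,0,0,0])

```text
clock: 21.7
eef_pos: [513.5, 198.3, 48.7]
eef_rot: [0.995, -0.1, -0.001, -0.004]
force: [0.4, -0.3, 0.2]
opening: 0.1
finger_force: 0.0
```

Request:
apply_moves(commands=[0,0,0,0.05,0,0,0,0,0,0,0.03,0,0,0,0,0,0,0,0,0,0])

```text
clock: 22.0
eef_pos: [513.5, 198.2, 46.3]
eef_rot: [0.995, -0.1, -0.001, -0.004]
force: [0.1, 0.5, 0.7]
opening: -0.1
finger_force: 0.0
```

```bash
cat > lev.py <<'E'
from h import *
import sys
t='wrist'+sys.argv[1]; cap('wrist',t)
q=inH(wcloud(t)[0]).reshape(-1,3); q=q[~np.isnan(q[:,0])]
for lo in (-60,-50,-30,-10): 
    w=q[(abs(q[:,0])<6)&(q[:,1]>lo)&(q[:,1]<lo+10)&(q[:,2]>-20)&(q[:,2]<40)]; print(lo,len(w),np.median(w[:,2]).round(1))
w=q[(abs(q[:,0])<12)&(q[:,1]<-105)&(q[:,1]>-135)&(q[:,2]>2)&(q[:,2]<45)]; print('tip',len(w),np.percentile(w,[5,50,95],axis=0).round(1))
for z in range(0,60,10):
    w=q[(abs(q[:,0])<25)&(q[:,1]>-100)&(q[:,1]<-70)&(q[:,2]>z)&(q[:,2]<z+10)]
    if len(w)>5: print(z,len(w),np.percentile(w,[3,50,97],axis=0)[:,:2].round().tolist())
E
python3 lev.py 8
```

```text
-60 341 5.0
-50 326 5.0
-30 295 5.0
-10 245 4.9
tip 1529 [[  -6.7 -129.3    6.7]
 [   2.8 -117.5    7.9]
 [  11.2 -106.3    8.8]]
0 802 [[5.0, -99.0], [12.0, -88.0], [14.0, -71.0]]
10 294 [[9.0, -97.0], [13.0, -85.0], [14.0, -73.0]]
20 596 [[9.0, -98.0], [13.0, -85.0], [14.0, -72.0]]
30 702 [[9.0, -98.0], [11.0, -85.0], [14.0, -72.0]]
40 733 [[-6.0, -94.0], [13.0, -85.0], [15.0, -76.0]]
50 1444 [[-5.0, -98.0], [15.0, -84.0], [17.0, -72.0]]
```

The bar top is level, 5.0 mm along its whole length. Press lightly until the stop shows in the force.

Request:
apply_moves(commands=[0,0,0,0.05,0,0,0,0,0,0,0.03,0,0,0,0,0,0,0,0,0,0])

```text
clock: 22.35
eef_pos: [513.7, 198.3, 45.8]
eef_rot: [0.995, -0.1, -0.0, -0.004]
force: [-4.8, -2.5, 23.5]
opening: 0.0
finger_force: 11.5
```

Request:
apply_moves(commands=[0,0,0,0.03,0,0,0,0,0,0,0.02,0,0,0,0,0,0,0,0,0,0])

```text
clock: 22.65
eef_pos: [513.8, 198.4, 45.5]
eef_rot: [0.995, -0.1, -0.0, -0.004]
force: [-10.2, -4.3, 39.3]
opening: -0.2
finger_force: 19.6
```

At the hard stop. Retreat straight up.

Request:
apply_moves(commands=[0,0,0,-0.2,0,0,0,0,0,0,-0.5,0,0,0,0,0,0,-0.9,0,0,0,0,0,0,-0.9,0,0,0,0,0,0,-0.9,0,0,0,0,0,0,-0.9,0,0,0,0,0,0,-0.9,0,0,0,0,0,0,0,0,0,0])

```text
clock: 23.45
eef_pos: [515.5, 197.9, 202.0]
eef_rot: [0.995, -0.1, 0.002, -0.005]
force: [0.5, -0.2, -0.9]
opening: -0.2
finger_force: 0.0
```

```bash
python3 lev.py 9 | head -5
python3 - <<'E'
from h import *
cap('scene','scene9'); cap('top','top9')
S=np.array([525.5,-45.5,74])+160*YJ
for t in('scene5','scene9'):
    A=cloud(t)[0].reshape(-1,3); A=A[~np.isnan(A[:,0])]-S; q=np.stack([A@XJ,A@YJ,A[:,2]+74],1)
    w=q[(q[:,2]>46)&(q[:,2]<54)&(abs(q[:,0])<95)&(abs(q[:,1])<100)]; print('plate y',np.percentile(w[:,1],[1,50,99]).round(1))
    b=np.stack([A@XS,A@YJ,A@ZS],1); P,p=cloud(t); pp=p.reshape(-1,3)[~np.isnan(P.reshape(-1,3)[:,0])]
    m=(np.abs(b[:,0])<22)&(np.abs(b[:,1])<22)&(b[:,2]>95)&(b[:,2]<145); print('cap',m.sum(),np.percentile(b[m],[3,50,97],axis=0).round(1))
P=cloud('scene9')[0]; P0=cloud('scene0')[0]
for u,v in [(228,183),(187,178),(219,238)]: print(P0[v,u].round(),P[v,u].round())
s=env.observe(); print(s['force'].round(1),s['eef_pos'].round())
E
```

```text
-60 104 4.9
-50 104 5.0
-30 100 4.9
-10 96 4.9
tip 513 [[  -7.4 -130.1    6.2]
plate y [-60.   17.1  74.2]
cap 161 [[-10.7 -10.6  98.2]
 [  0.7   0.4 133.7]
 [ 10.7  11.4 136.2]]
plate y [-59.9   9.9  74.7]
cap 162 [[-10.7 -10.6  98. ]
 [  0.8   0.5 133.6]
 [ 10.8  11.4 136.3]]
[ 572. -289.   91.] [ 573. -288.   93.]
[ 544. -403.   57.] [ 543. -404.   56.]
[ 688. -283.   47.] [ 690. -281.   52.]
[-1.   1.1  0.1] [513. 197. 198.]
```

```bash
python3 -c "
from workcell import env
print(env.close_job())"
```

```text
the job is handed in; nothing more can be done
None
```

The job is handed in at about 24 s: the spray bottle is seated in the cradle, the carriage is against the home stop, and the locking lever is down at its hard stop. The wide bottle, jar and label roll have not moved.

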